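Close a two-part plaster mould in its lever frame

ROBOT

A 6-joint arm with a two-finger parallel gripper is mounted at the origin on the work surface. World frame = base frame: x ahead of the robot, y to its left, z up, the work surface at z = 0. Lengths are in m, angles in rad, forces in N, time in s.
With the tool pointing down it reaches from about 0.375 to 0.75 m from the base axis. Payload 9 kg.
Tool frame: the origin (TCP) lies between the finger pads; the fingertips stand 19 mm ahead of it and the grasp point (between the pads) is the TCP; z points along the fingers, y is the direction in which the jaws open and shut (so a half turn about z gives the same grasp; the last joint's range is limited). The gripper opens to 85 mm and grips with 20 to 120 N. Pads are 22 mm wide; open, the fingers measure 114 mm over their backs; the gripper's body (76 mm by 85 mm) begins 54 mm behind the grasp point. The pads swing forward as they close: fully open they stand 13 mm farther back than shut.
Start: joints at [-1.565, 0.104, 0.097, 1.564, 0, 1.353], TCP at [0.133, -0.585, 0.25] pointing down, gripper open.
Joint ranges: [-2.99, 2.99], [-0.84, 1.86], [-1.1, 1.16], [-1.84, 2.11], [-1.51, 1.56], [-3.14, 3.14]. Speed limits (rad/s): [2.22, 2.22, 2.57, 3.14, 3.14, 3.14].

INTERFACE

Orientations are given as a unit quaternion [x, y, z, w].
In Python, from station import bot gives the robot as it stands.
- The arm moves only by the shell command python3 -m creep 'ROWS' [OPENING] [FORCE]. ROWS is JSON, a list of rows, each a list of 6 numbers: the shift along the tool's x, y, z as a fraction of full scale, then the turn, a rotation vector about the tool's x, y, z as a fraction of full scale. A call has 1 to 5 rows; each row shifts and turns the pose as measured when the row begins, along the tool's axes as they then stand; what a row does not reach is not made up. Full scale, the value 1, is 0.02 m for a shift and 0.1 rad for a turn. A row lasts 1/10 s, in which the tool goes at most 50 mm and 8.59 degrees, less where a joint would pass 70% of its speed; a pose out of reach is approached as far as the arm can. A call with a number of a shift or a turn outside -1 to 1 is refused whole. A call with a gripper value outside its range is refused whole. OPENING is the gripper command: -1 is fully open, 1 is shut, values between are in proportion, set as the call begins (- or left out, the last holds). The fingers move at their own pace and stop on an object; FORCE is the grip in N (left out, the last holds). Time passes only in rows, so rows that do not move let the fingers close. It gives the time, the measured TCP pose, the force and the opening at its end, in the units of the state.
- bot.get_obs(): the state, without advancing time (a new reading comes with each control period).
- bot.get_image(name): name is "scene" or "top" or "wrist"; returns a dict with "color" (384x512x3 uint8, red, green, blue), "K" (3x3 intrinsics, pixels), "xyz" and "orientation" of the camera in the world; the wrist camera has in their place "mount" (4x4, takes a point from camera to tool coordinates, whose origin is the TCP and whose axes are the flange's). Camera axes: x right, y down, z forward; pixel columns grow to the right and rows downward; lengths in m; the calibration is good to about 2 mm. A picture is of the moment at which its call begins: read the wrist's pose just before it. There is no depth.
- bot.hand_in(): hands the job in, once; it reports no verdict.
The state is a dict: "t": time; "joint_pos": joint angles; "joint_vel": joint speeds; "tau": joint torques, N m; "position": TCP position; "orientation": TCP orientation; "ft_force": force on the tool from outside, world axes, zero at the start; "ft_torque": the same for the moment, N m; "opening": finger opening in m.
Only numpy, scipy, OpenCV 4.12 (cv2) and the standard library are available. Lean on these libraries where they do the work, as an engineer would, in place of code of your own. Each camera call takes 0.05 s, during which the arm holds its last target. There are 200 camera calls.

TASK

Close the plaster mould: swing both levers of the bench frame fully outward, set the loose upper half (the one with the dark grip bar on top) level onto the lower half in the frame so that its four corner keys drop into the sockets, then swing both levers inward until they have pressed the upper half fully home, and let go. The lower half lies with some play in the frame, so feel for the sockets; do not tip the upper half over, and leave the bowl, beaker, spatula and wood block alone.

Things in the scene. Friction and masses are not known exactly. Their poses are not given: they have to be found in the camera images.
- frame: Fixed clamp frame: plywood base 150 (x) x 220 (y) x 10 mm, a steel fork 92 mm high at each y end with one lever. Origin: centre of the underside; y runs from lever to lever. Lever pivots at x = 0, y = +85 mm (lever_a) and -85 mm (lever_b), 80 mm up, hinge axes along x. A plaster lower mould half, 100 (x) x 130 (y) x 40 mm, lies on the base; see bed.
- bed (a point): Point fixed on the frame, over its centre at the height of the lower half's top face (50 mm). The lower half is squared to the frame and fixed, but its centre is off this point by up to 7 mm in x and 2.5 mm in y, unmeasured. In its top: four square corner sockets 16 mm wide, 24 mm deep, at x +-34, y +-50 mm from its centre; at its y ends two sprung pads (see home).
- home (a point): Point fixed on the frame: where upper_grip is (give or take the play) when the upper half is fully home, 100 mm up. It is 118 mm up when the key tips stand on the lower half's face, 108 mm when the keys are in the sockets and the slab rests on the two sprung rubber pads (36 x 14 mm, 8 mm proud; together 9 N to start moving, 16 N when flush). The levers press it down the rest.
- lever_a (a joint): Angle (rad) of the lever at the frame's +y end. 0: closed, handle upright, 34 mm nose level, pointing inward onto the upper half. Grows as the handle swings outward (+y) and the nose rises; stops at 1.6 (handle level) and -0.1. Stays where left: hinge friction 0.4 N m (5 N at the handle, 9 N when pressing). Under 1.2 it blocks the upper half; in closing it meets one on the pads near 0.25.
- lever_b (a joint): The same for the lever at the frame's -y end; grows as its handle swings outward, towards the frame's -y.
- lever_a_grip (a point): Centre of lever_a's handle: a black cross roller 24 mm long along the frame's x (hinge) axis, 18 mm diameter, 75 mm from the pivot, at the end of a bar 14 mm wide (x) and 10 mm thick. Pinched on its two ends (along the frame's x) it can turn between the fingers while the lever swings, but under load it slips a little, so check the angle. The point turns with the lever.
- lever_b_grip (a point): The same point of lever_b.
- upper_grip (a point): Loose upper half, 0.34 to 0.53 kg: plaster slab 100 (x) x 130 (y) x 24 mm, on it a black grip bar 24 (x) x 85 (y) x 40 mm to hold it by, under it 4 round corner keys 18 mm long, 13 mm thick, the last 5 mm tapering to 10 mm, at x +-34, y +-50 mm. Starts standing on its keys. The point: mid bar, 14 mm below its top, 26 mm above the slab, 68 mm above the key tips. A half turn changes nothing.
- bowl: White plastic mixing bowl, 150 mm wide, 75 mm high; bystander. Origin: centre of the underside.
- beaker: Grey plastic beaker, 84 mm wide, 115 mm high; bystander. Origin: centre of the underside.
- spatula: Spatula lying on the table near the robot; bystander.
- block: Wooden block 70 x 100 x 50 mm; bystander. Origin: centre of the underside.
There are look-alikes about, which are no part of the job. What is shaped like the part that bears upper_grip but blue or green is not meant.

How it is judged:
By the outcome, as a careful person would: the job done as asked, in the order asked, and still so for the second after the job is handed in, with the robot touching nothing.
It also fails if it takes over 72 s, if anything falls off the work surface, if the arm or the gripper's body presses on something with over 40 N, if the wrist force passes 120 N, or if a joint passes its speed limit or range.

## Working session

There is one attempt and no reset: what is moved stays moved. The work goes in short steps, Python scripts to look and compute and a shell command to move; the robot and the scene stay as the last step left them, time stands still between calls to the robot, and variables do not carry over. Pictures are saved under pics/ and viewed, about 8 in all and at most 12, crops included, and the job is handed in when it is done.

```bash
mkdir -p pics; ls; python3 - <<'E'
from station import bot
import cv2,numpy as np
o=bot.get_obs(); print(o)
for n in ("scene","top"):
    i=bot.get_image(n); cv2.imwrite(f"pics/{n}0.png",cv2.resize(i["color"][:,:,::-1],(800,600),interpolation=cv2.INTER_CUBIC)); print(n,i["K"],i["xyz"],i["orientation"])
    np.savez(f"{n}.npz",K=i["K"],p=i["xyz"],q=i["orientation"],c=i["color"])
E
```

```text
pics
{'t': 0.0, 'joint_pos': array([-1.56468554e+00,  1.04647129e-01,  9.64449792e-02,  1.56389806e+00,
       -1.44151943e-05,  1.35306339e+00]), 'joint_vel': array([-0.0004617 ,  0.00082182,  0.00052626, -0.00153123,  0.00193797,
       -0.00060146]), 'tau': array([ 4.79477909e-03, -5.56927693e+01,  5.03653944e+01,  1.65714958e-02,
       -6.40907137e-05,  2.48993513e-05]), 'position': array([ 0.13317141, -0.58471178,  0.24953949]), 'orientation': array([ 9.93743072e-01,  1.11688321e-01,  6.16869709e-05, -6.49059145e-04]), 'ft_force': array([ 0.24112256,  0.63130653, -0.02386116]), 'ft_torque': array([-0.01707377,  0.02017564, -0.03007588]), 'opening': 0.08533728173360339}
scene [[485.69065838   0.         256.98326256]
 [  0.         485.69065838 190.86984495]
 [  0.           0.           1.        ]] [1.21043456 0.6743282  1.25103998] [ 0.37687209  0.86281533 -0.30494789 -0.14326169]
top [[479.25548177   0.         254.28544531]
 [  0.         479.25548177 200.64977886]
 [  0.           0.           1.        ]] [0.27674433 0.07030599 1.69392466] [-0.69751156  0.71267017 -0.05232352  0.05330205]
```

View pics/scene0.png

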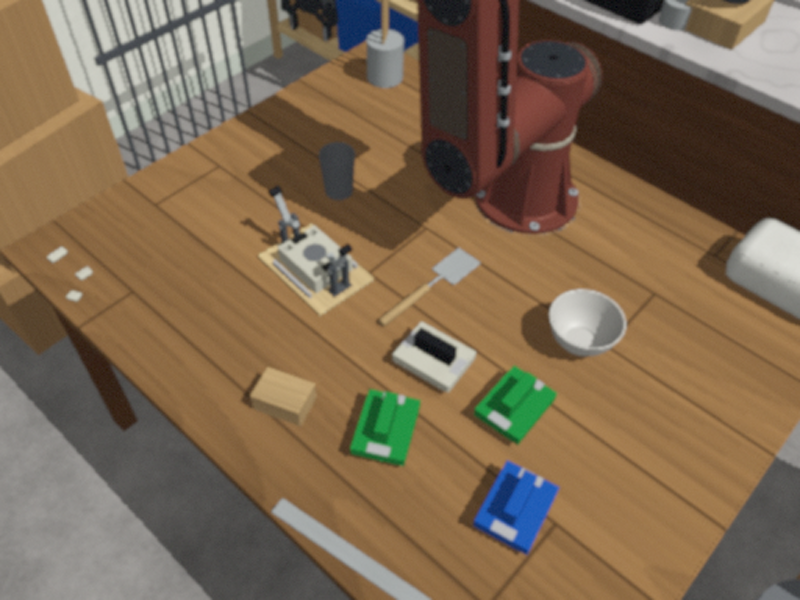

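View pics/top0.png

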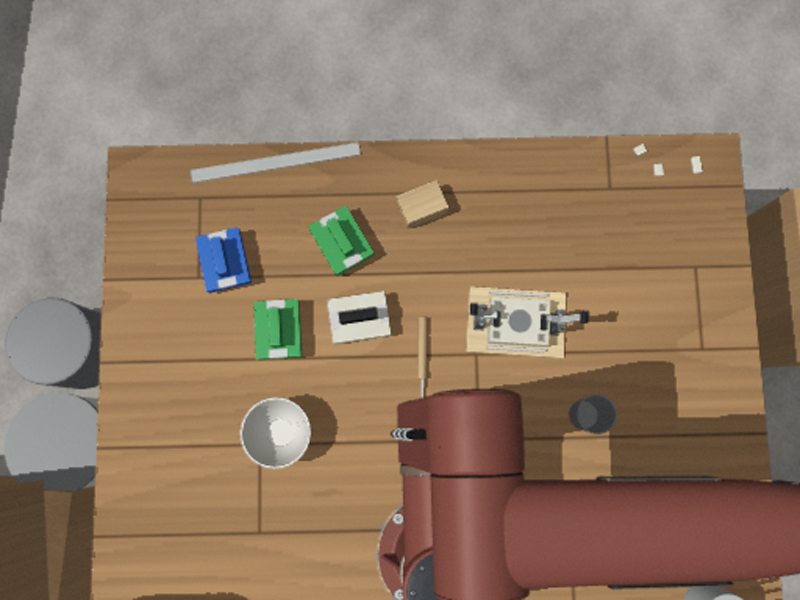

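The scene picture shows the white upper half with its dark bar in the middle of the table, the frame on the robot's right and the green and blue look-alikes. In the top view (800 px wide) the upper half is at about (359,317) and the frame at (517,322). I'll enlarge that area.

```bash
python3 - <<'E'
import cv2,numpy as np
c=np.load("top.npz")["c"][175:240,200:390,::-1]
cv2.imwrite("pics/topcrop.png",cv2.resize(c,None,fx=4.2,fy=4.2,interpolation=cv2.INTER_CUBIC))
E
cat > h.py <<'E'
import numpy as np,cv2
from scipy.spatial.transform import Rotation as R
def ray(cam,uv,z):
    d=np.load(cam+".npz"); r=R.from_quat(d["q"]).as_matrix()@np.linalg.inv(d["K"])@[uv[0],uv[1],1]
    return d["p"]+r*(z-d["p"][2])/r[2]
def proj(cam,P):
    d=np.load(cam+".npz"); q=d["K"]@(R.from_quat(d["q"]).as_matrix().T@(np.array(P)-d["p"])); return q[:2]/q[2]
E
```

```text
(no output)
```

View pics/topcrop.png

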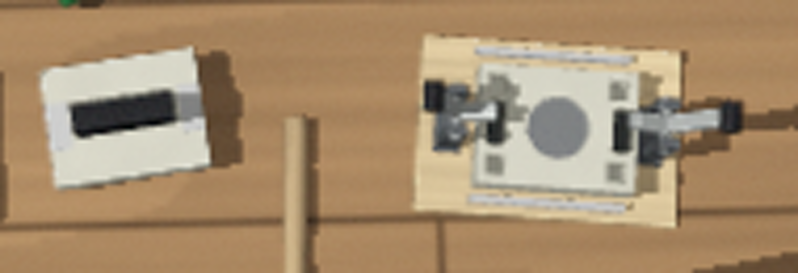

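The crop shows the slab corners at (40,72), (192,47), (210,163) and (57,187). The base corners are at (425,35), (683,52), (678,227) and (414,209). The sockets are visible, the left handle is at (434,96) and the right one at (731,117).

```bash
python3 - <<'E'
from h import *
f=lambda p,z: ray("top",((p[0]+.5)/4.2-.5+200,(p[1]+.5)/4.2-.5+175),z)
def quad(pts,z,n):
    P=np.array([f(p,z) for p in pts]); c=P.mean(0)
    l=(P[0]+P[3]-P[1]-P[2])/2; s=(P[0]+P[1]-P[3]-P[2])/2   # l: toward +y(left), s: toward +x
    print(n,c.round(4),"long",np.linalg.norm(l).round(4),np.degrees(np.arctan2(-l[0],l[1])).round(2),"short",np.linalg.norm(s).round(4),np.degrees(np.arctan2(s[1],s[0])).round(2))
quad([(40,72),(192,47),(210,163),(57,187)],.042,"upper")
quad([(70,103),(172,90),(175,123),(78,137)],.082,"bar")
quad([(425,35),(683,52),(678,227),(414,209)],.01,"base")
quad([(478,60),(640,72),(632,194),(474,187)],.05,"lower")
# socket centres visible
quad([(502,88),(619,91),(616,173),(493,163)],.05,"sockets")
for p in [(434,96),(731,117)]: print(f(p,.14).round(3),f(p,.12).round(3))
E
```

```text
upper [0.5211 0.157  0.042 ] long 0.128 7.99 short 0.098 7.74
bar [0.5182 0.1557 0.082 ] long 0.0812 6.57 short 0.0278 8.44
base [ 0.5068 -0.2001  0.01  ] long 0.2204 -5.12 short 0.1491 -5.17
lower [ 0.503  -0.1987  0.05  ] long 0.1319 -4.69 short 0.1039 -5.32
sockets [ 0.5024 -0.1999  0.05  ] long 0.0989 -4.37 short 0.0657 -6.94
[ 0.518 -0.09   0.14 ] [ 0.521 -0.092  0.12 ]
[ 0.496 -0.321  0.14 ] [ 0.499 -0.326  0.12 ]
```

```bash
cat >> h.py <<'E'
def state(o,org=(.5068,-.2001),yaw=np.radians(-5.1)):
    "TCP in frame coordinates (mm), tool-x yaw relative to frame y, tilt"
    r=R.from_quat(o["orientation"]); F=R.from_euler("z",yaw)
    p=F.inv().apply(o["position"]-np.array([*org,0]))*1e3
    m=(F.inv()*r).as_matrix()
    print("t",round(o["t"],2),"frame xyz",p.round(1),"yawerr",round(np.arctan2(-m[0,0],m[1,0]),4),"toolz",m[:,2].round(4),"F",F.inv().apply(o["ft_force"]).round(1),"M",F.inv().apply(o["ft_torque"]).round(2),"op",round(o["opening"],4))
if __name__=="__main__":
    from station import bot; state(bot.get_obs())
E
python3 -m creep '[[0,0,0,0,0,-1],[0,0,0,0,0,-1],[0,0,0,0,0,-1],[0,0,0,0,0,-1],[0,0,0,0,0,-1]]' -0.2
python3 -m creep '[[0,0,0,0,0,-1],[0,0,0,0,0,-1],[0,0,0,0,0,-1],[0,0,0,0,0,-1],[0,0,0,0,0,-1]]' 
python3 -m creep '[[0,0,0,0,0,-1],[0,0,0,0,0,-1],[0,0,0,0,0,-1]]'; python3 h.py
```

```text
t: 0.6
position: [0.1332, -0.5837, 0.247]
orientation: [0.932, 0.362, 0.001, -0.003]
ft_force: [0.1, 0.4, -1.2]
opening: 0.0513
t: 1.1
position: [0.1332, -0.5826, 0.2445]
orientation: [0.807, 0.59, 0.003, -0.004]
ft_force: [-0.6, -0.1, 0.3]
opening: 0.0513
t: 1.4
position: [0.1332, -0.5819, 0.2429]
orientation: [0.705, 0.709, 0.005, -0.005]
ft_force: [-0.2, -0.2, -0.5]
opening: 0.0514
t 1.4 frame xyz [-338.2 -413.5  242.9] yawerr 0.0938 toolz [-0.0012  0.0129 -0.9999] F [-0.2 -0.3 -0.5] M [-0.03 -0.02 -0.  ] op 0.0514
```

```bash

python3 -m creep '[[0.85,1,-0.03,0,0,0.47],[0.85,1,-0.03,0,0,0.47],[0.85,1,-0.03,0,0,0],[0.85,1,-0.03,0,0,0],[0.85,1,-0.03,0,0,0]]' >/dev/null; python3 h.py
python3 -m creep '[[0.85,1,-0.03,0,0,0],[0.85,1,-0.03,0,0,0],[0.85,1,-0.03,0,0,0],[0.85,1,-0.03,0,0,0],[0.85,1,-0.03,0,0,0]]' >/dev/null; python3 h.py
python3 -m creep '[[0.85,1,-0.03,0,0,0],[0.85,1,-0.03,0,0,0],[0.85,1,-0.03,0,0,0],[0.85,1,-0.03,0,0,0]]' >/dev/null; python3 h.py
```

```text
t 1.9 frame xyz [-240.7 -323.6  243.9] yawerr -0.0045 toolz [-0.0026  0.0175 -0.9998] F [-0.1 -0.1 -0.4] M [-0.08 -0.02  0.05] op 0.0513
t 2.4 frame xyz [-136.9 -234.3  246.3] yawerr -0.005 toolz [-0.004   0.0205 -0.9998] F [ 0.7 -0.6 -0.9] M [-0.03 -0.08 -0.05] op 0.0508
t 2.8 frame xyz [ -53.9 -162.8  248.4] yawerr -0.005 toolz [-0.0056  0.0225 -0.9997] F [-0.2 -1.1 -0.3] M [-0.05 -0.04  0.01] op 0.0512
```

```bash

python3 -m creep '[[0.7,0.9,0.05,-0.06,-0.23,0],[0.7,0.9,0.05,0,0,0.05],[0.7,0.9,0.05,0,0,0],[0,0,0,0,0,0]]' >/dev/null; python3 h.py
python3 - <<'E'
from station import bot
from h import *
o=bot.get_obs(); i=bot.get_image("wrist")
r=R.from_quat(o["orientation"]).as_matrix(); m=i["mount"]
q=R.from_matrix(r@m[:3,:3]).as_quat(); p=o["position"]+r@m[:3,3]
np.savez("w1.npz",K=i["K"],p=p,q=q,c=i["color"]); print(m.round(3),p)
cv2.imwrite("pics/w1.png",cv2.resize(i["color"][:,:,::-1],(800,600),interpolation=cv2.INTER_CUBIC))
E
```

```text
t 3.2 frame xyz [   3.8 -116.4  243.7] yawerr -0.0069 toolz [-0.0011  0.001  -1.    ] F [-0.1  0.3 -0.4] M [-0.03  0.02 -0.02] op 0.0511
[[ 0.    -0.959 -0.284  0.073]
 [ 1.     0.     0.     0.001]
 [-0.    -0.284  0.959 -0.124]
 [ 0.     0.     0.     1.   ]] [ 0.50779891 -0.24428256  0.36786814]
```

View pics/w1.png

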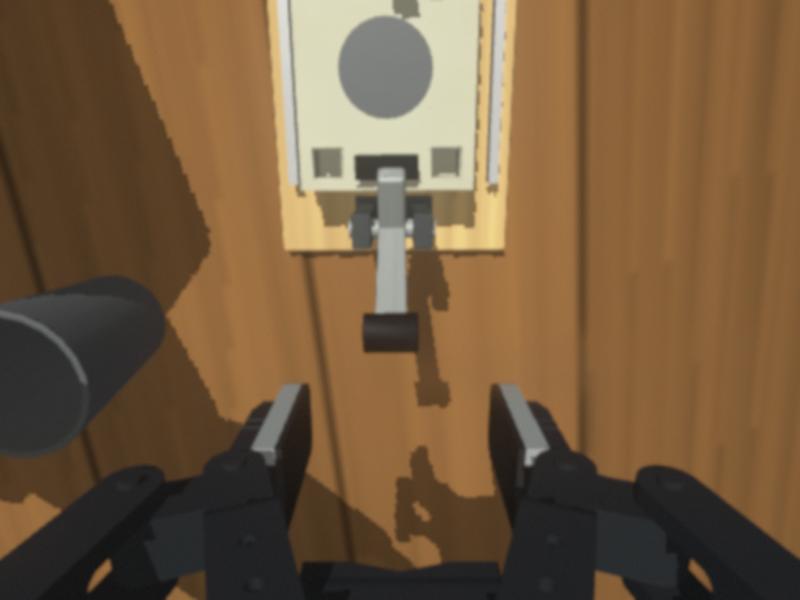

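The wrist view shows lever_b's roller at (391,332), the near base corners at (286,250) and (505,250), the near sockets at (328,162) and (446,162), and the beaker at left.

```bash
python3 - <<'E'
from h import *
F=R.from_euler("z",np.radians(-5.1))
f=lambda u,v,z:(F.inv().apply(ray("w1",((u+.5)*.64-.5,(v+.5)*.64-.5),z)-[.5068,-.2001,0])*1e3).round(1)
for n,u,v,z in [("base L",286,250,.01),("base R",505,250,.01),("low L",300,188,.05),("low R",474,190,.05),("sock L",328,162,.05),("sock R",446,162,.05),("disc",386,67,.05),("handle",391,332,.14),("handle",391,332,.15),("fork L",362,240,.092),("fork R",423,240,.092)]: print(n,f(u,v,z))
E
```

```text
base L [ -72.8 -107.3   10. ]
base R [  75.4 -108.3   10. ]
low L [-53.5 -63.9  50. ]
low R [ 47.7 -65.7  50. ]
sock L [-36.6 -49.4  50. ]
sock R [ 31.2 -49.8  50. ]
disc [-2.6  0.5 50. ]
handle [   0.3 -121.9  140. ]
handle [   0.5 -118.5  150. ]
fork L [-15.2 -87.8  92. ]
fork R [ 16.5 -88.   92. ]
```

```bash

python3 -m creep '[[-0.18,-0.18,0.97,0,0,0.07],[0,0,0.97,0,0,0],[0,0,0.97,0,0,0],[0,0,0.97,0,0,0],[0,0,0.97,0,0,0]]' >/dev/null; python3 h.py
python3 -m creep '[[0,0,0,0,0,0],[0,0,0,0,0,0],[0,0,0,0,0,0],[0,0,0,0,0,0],[0,0,0,0,0,0]]' 1 50 >/dev/null; python3 h.py
```

```text
t 3.75 frame xyz [  -2.7 -124.9  146.2] yawerr -0.017 toolz [ 5.0e-04 -3.1e-03 -1.0e+00] F [0.1 0.4 0.2] M [ 0.03  0.02 -0.01] op 0.0513
t 4.25 frame xyz [  -0.7 -124.9  144.8] yawerr -0.0163 toolz [ 0.0087  0.0023 -1.    ] F [ 4.9  0.1 -8.9] M [-0.03 -0.41  0.24] op 0.023
```

```bash

python3 -m creep '[[-0.3,0,0.2,0,0,0],[-0.31,0,0.22,0,0,0],[-0.27,0,0.26,0,0,0],[-0.25,0,0.28,0,0,0],[-0.21,0,0.3,0,0,0]]' >/dev/null; python3 h.py
python3 -m creep '[[-0.2,0,0.33,0,0,0],[-0.16,0,0.34,0,0,0],[-0.12,0,0.36,0,0,0],[-0.08,0,0.36,0,0,0],[-0.05,0,0.37,0,0,0]]' >/dev/null; python3 h.py
```

```text
t 4.75 frame xyz [  -0.4 -147.4  126.9] yawerr -0.0127 toolz [ 0.0129  0.0118 -0.9998] F [-3.2  7.   7.8] M [1.72 0.79 0.04] op 0.0226
t 5.25 frame xyz [  -0.3 -161.6  102.7] yawerr -0.014 toolz [ 0.0165  0.0084 -0.9998] F [-5.3  1.8 10.2] M [0.79 1.15 0.14] op 0.0231
```

```bash

python3 -m creep '[[-0.07,0,0.36,0,0,0],[-0.04,0,0.36,0,0,0],[0,0,0.36,0,0,0],[0,0,0.3,0,0,0]]' >/dev/null; python3 h.py
python3 -m creep '[[0,0,0.25,0,0,0],[0,0,0.25,0,0,0]]' >/dev/null; python3 h.py
```

```text
t 5.65 frame xyz [  -0.2 -166.5   84.3] yawerr -0.0161 toolz [ 0.0187  0.0039 -0.9998] F [-4.   4.1  8.5] M [1.37 0.79 0.06] op 0.0231
t 5.85 frame xyz [  -0.2 -167.2   78.7] yawerr -0.0168 toolz [ 0.0197  0.003  -0.9998] F [-4.9  5.4  9.3] M [1.45 0.91 0.08] op 0.0227
```

```bash

python3 -m creep '[[0.05,0,0.3,0,0,0],[0.05,0,0.3,0,0,0]]' >/dev/null; python3 h.py
python3 -m creep '[[0.05,0,0.35,0,0,0],[0.05,0,0.35,0,0,0]]' >/dev/null; python3 h.py
```

```text
t 6.05 frame xyz [  -0.2 -167.3   71.8] yawerr -0.0182 toolz [ 2.040e-02 -8.000e-04 -9.998e-01] F [-4.9  2.1 10.3] M [0.89 1.28 0.04] op 0.0227
t 6.25 frame xyz [   0.2 -167.3   65.2] yawerr -0.0191 toolz [ 0.0216 -0.0045 -0.9998] F [-17.8  12.4  38.4] M [ 2.67  3.25 -0.01] op 0.023
```

```bash

python3 -m creep '[[0,0,0,0,0,0],[0,0,0,0,0,0],[0,0,0,0,0,0]]' -0.2 >/dev/null; python3 h.py
python3 -m creep '[[0,0,-1,0,0,0],[0,0,-1,0,0,0],[0,0,-1,0,0,0],[0,0,-1,0.1,0,-0.1],[0,0,-1,0.1,0,-0.1]]' >/dev/null; python3 h.py
python3 -m creep '[[0,0,-1,0,0,0],[0.3,0,-1,0,0,0],[0.9,0,-1,0,0,0],[1,0,0,0,0,0],[1,0,0,0,0,0]]' >/dev/null; python3 h.py
python3 -m creep '[[1,0,0,0,0,0],[1,0,0,0,0,0],[1,0,0,0,0,0],[1,0,0,0,0,0],[1,0,0,0,0,0]]' >/dev/null; python3 h.py
```

```text
t 6.55 frame xyz [   0.9 -169.9   70.2] yawerr -0.0205 toolz [ 0.0247 -0.0091 -0.9997] F [ 0.2  0.  -1.3] M [ 0.04  0.03 -0.03] op 0.0513
t 7.05 frame xyz [  -3.4 -168.8  170.8] yawerr -0.0018 toolz [ 2.0e-04 -5.9e-03 -1.0e+00] F [ 0.1 -0.  -0.1] M [-0.01  0.   -0.05] op 0.0512
t 7.55 frame xyz [  -2.8 -105.9  235.6] yawerr -0.0055 toolz [ 0.0032 -0.0098 -0.9999] F [ 0.7 -0.1 -0.9] M [ 0.06 -0.03 -0.01] op 0.0509
t 8.05 frame xyz [ -4.6   4.4 229.1] yawerr -0.0039 toolz [-0.0022 -0.0061 -1.    ] F [-0.  -0.3 -0.3] M [-0.02 -0.07  0.05] op 0.0512
```

```bash
cat > shot.py <<'E'
import sys
from station import bot
from h import *
n=sys.argv[1]; o=bot.get_obs(); i=bot.get_image("wrist")
r=R.from_quat(o["orientation"]).as_matrix(); m=i["mount"]
np.savez(n+".npz",K=i["K"],p=o["position"]+r@m[:3,3],q=R.from_matrix(r@m[:3,:3]).as_quat(),c=i["color"])
s=bot.get_image("scene")["color"][100:220,150:250]
a=cv2.resize(i["color"],(512,384)); b=cv2.resize(s,(288,346),interpolation=cv2.INTER_CUBIC)
c=np.zeros((384,800,3),np.uint8); c[:,:512]=a; c[:346,512:]=b
cv2.imwrite(f"pics/{n}.png",c[:,:,::-1])
E
python3 shot.py w2
```

```text
(no output)
```

View pics/w2.png

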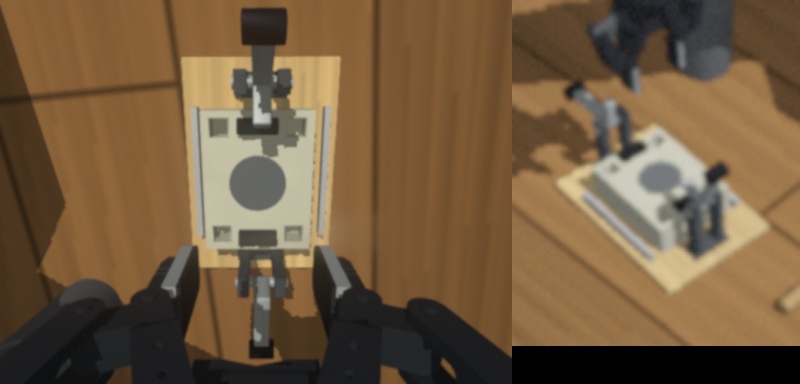

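```bash
python3 - <<'E'
from h import *
F=R.from_euler("z",np.radians(-5.1))
f=lambda u,v,z:(F.inv().apply(ray("w2",(u,v),z)-[.5068,-.2001,0])*1e3).round(1)
for n,u,v,z in [("base",182,57,.01),("base",339,57,.01),("base",186,267,.01),("base",329,267,.01),("low",202,110,.05),("low",313,110,.05),("low",204,249,.05),("low",312,249,.05),("sock",219,127,.05),("sock",297,127,.05),("sock",221,234,.05),("sock",293,234,.05),("disc",257,183,.05),("hA",264,27,.14),("hA",264,27,.15),("hB",262,350,.08),("hB",262,350,.1),("hB",262,350,.12)]: print(n,f(u,v,z))
E
```

```text
base [-72.7 111.1  10. ]
base [ 73.5 110.6  10. ]
base [ -82.7 -106.8   10. ]
base [  77.  -107.2   10. ]
low [-50.3  64.9  50. ]
low [45.1 64.5 50. ]
low [-54.8 -65.8  50. ]
low [ 50.  -66.1  50. ]
sock [-36.2  50.5  50. ]
sock [31.8 50.2 50. ]
sock [-37.7 -50.2  50. ]
sock [ 31.1 -50.4  50. ]
disc [-3.2  0.  50. ]
hA [  0.9 114.  140. ]
hA [  0.7 112.3 150. ]
hB [   1.2 -158.3   80. ]
hB [   0.8 -141.   100. ]
hB [   0.5 -123.7  120. ]
```

```bash
python3 - <<'E'
from h import *
F=R.from_euler("z",np.radians(-5.1))
for th in (1.0,1.2,1.4,1.6):
    q=proj("scene",F.apply([.0007,-.084-.075*np.sin(th),.08+.075*np.cos(th)])+[.5068,-.2001,0]); print(th,(q-[150,100])*2.88+[512,0])
E
python3 -m creep '[[1,0.05,0,0,0,0],[1,0.05,0,0,0,0],[1,0.05,0,0,0,0],[1,0.05,0,0,0,0],[1,0,0,0,0,0]]' >/dev/null; python3 h.py
```

```text
1.0 [573.45815894  68.21850048]
1.2 [571.39145396  73.62209101]
1.4 [570.85206199  80.81609539]
1.6 [571.82563201  89.48490559]
t 8.65 frame xyz [ -2.5 109.4 223.9] yawerr -0.0027 toolz [-0.0071 -0.0051 -1.    ] F [ 0.4  0.2 -1. ] M [0.03 0.03 0.03] op 0.0514
```

```bash

python3 -m creep '[[0.15,0.16,0.9,-0.07,0,0],[0,0,0.9,0,0,0],[0,0,0.9,0,0,0],[0,0,0.9,0,0,0]]' >/dev/null; python3 h.py
python3 -m creep '[[0,0,0,0,0,0],[0,0,0,0,0,0],[0,0,0,0,0,0],[0,0,0,0,0,0]]' 1 60 >/dev/null; python3 h.py
```

```text
t 9.05 frame xyz [  0.5 115.7 149.2] yawerr 0.0016 toolz [ 0.0019 -0.0059 -1.    ] F [-0.1 -0.6 -0.1] M [ 0.1  -0.02 -0.03] op 0.0515
t 9.45 frame xyz [ -0.3 116.6 146.6] yawerr 0.0018 toolz [ 1.0e-04 -4.4e-03 -1.0e+00] F [ 3.  -1.1 -8.3] M [-0.07 -0.36 -0.04] op 0.0226
```

```bash

python3 -m creep '[[0.4,0,0.16,0,0,0],[0.38,0,0.2,0,0,0],[0.36,0,0.24,0,0,0],[0.33,0,0.27,0,0,0],[0.3,0,0.3,0,0,0]]' >/dev/null; python3 h.py
python3 -m creep '[[0.27,0,0.32,0,0,0],[0.24,0,0.34,0,0,0],[0.2,0,0.36,0,0,0],[0.16,0,0.38,0,0,0],[0.12,0,0.4,0,0,0]]' >/dev/null; python3 h.py
```

```text
t 9.95 frame xyz [  0.  142.3 130.1] yawerr -0.0061 toolz [ 7.000e-04 -2.920e-02 -9.996e-01] F [-8.1 -5.3 11.9] M [-1.64  1.56 -0.01] op 0.0227
t 10.45 frame xyz [1.000e-01 1.577e+02 1.045e+02] yawerr -0.0079 toolz [ 0.0028 -0.0428 -0.9991] F [-9.3 -0.9 13.4] M [-0.7   2.02 -0.2 ] op 0.023
```

```bash

python3 -m creep '[[0.1,0,0.4,0,0,0],[0.06,0,0.4,0,0,0],[0.03,0,0.4,0,0,0],[0,0,0.35,0,0,0]]' >/dev/null; python3 h.py
python3 -m creep '[[0,0,0.35,0,0,0],[-0.05,0,0.35,0,0,0]]' >/dev/null; python3 h.py
```

```text
t 10.85 frame xyz [1.000e-01 1.607e+02 8.150e+01] yawerr -0.0063 toolz [ 0.0041 -0.0466 -0.9989] F [-10.1   6.   13.8] M [ 0.54  1.85 -0.23] op 0.0232
t 11.05 frame xyz [  0.  159.6  71.3] yawerr -0.0051 toolz [ 0.0044 -0.0475 -0.9989] F [-9.4  5.2 12.7] M [ 0.47  1.85 -0.37] op 0.023
```

```bash

python3 -m creep '[[0,0,0.35,0,0,0],[0,0,0.3,0,0,0]]' >/dev/null; python3 h.py
```

```text
t 11.25 frame xyz [  0.3 158.2  63.1] yawerr -0.0048 toolz [ 0.0051 -0.0512 -0.9987] F [-22.6   5.6  51.6] M [ 0.36  4.66 -0.43] op 0.0228
```

```bash

python3 -m creep '[[0,0,0,0,0,0],[0,0,0,0,0,0],[0,0,0,0,0,0]]' -0.2 20 >/dev/null; python3 h.py
python3 -m creep '[[0,0,-1,0,0,0],[0,0,-1,0,0,0],[0,0,-1,0,0.25,0],[0,0,-1,0,0.25,0],[0.5,0,-1,0,0,0]]' >/dev/null; python3 h.py
python3 -m creep '[[1,0,-1,0,0,0],[1,0,-1,0,0,0],[1,0,-1,0,0,0],[1,0,0,0,0,0],[1,0,0,0,0,0]]' >/dev/null; python3 h.py
python3 shot.py w3
```

```text
t 11.55 frame xyz [  1.3 157.9  66. ] yawerr -0.005 toolz [ 0.0075 -0.0527 -0.9986] F [ 0.2  0.3 -0.7] M [ 0.08  0.04 -0.01] op 0.0512
t 12.05 frame xyz [ -1.4 172.  166.4] yawerr -0.0055 toolz [ 2.1e-03  2.0e-04 -1.0e+00] F [ 0.9 -0.2 -0.6] M [-0.02  0.02 -0.02] op 0.0513
t 12.55 frame xyz [  0.7 273.7 233.2] yawerr -0.0097 toolz [ 7.9e-03 -3.0e-04 -1.0e+00] F [-0.5  0.7 -0.2] M [-0.04 -0.01  0.02] op 0.0513
```

View pics/w3.png

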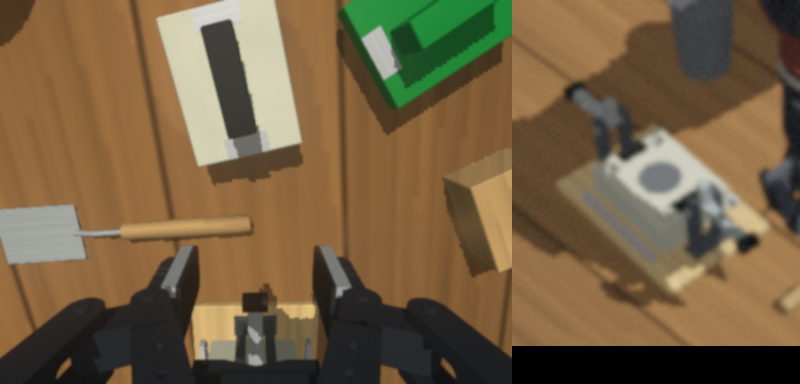

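Both levers look open. The bar's top face has corners at about (202,25), (233,19), (257,133) and (228,139), and the spatula handle ends at (250,224).

```bash
python3 - <<'E'
from h import *
F=R.from_euler("z",np.radians(-5.1))
f=lambda u,v,z,c="w3":(F.inv().apply(ray(c,(u,v),z)-[.5068,-.2001,0])*1e3)
B=np.array([f(*p,.082) for p in [(202,25),(233,19),(257,133),(228,139)]]); print(B.round(1),B.mean(0).round(1))
for P in (B,): 
  l=(P[0]+P[1]-P[2]-P[3])/2; print("len",np.linalg.norm(l),"yaw rel frame",np.arctan2(-l[0],l[1]), "wid",np.linalg.norm((P[1]+P[2]-P[0]-P[3])/2))
S=[f(*p,.042) for p in [(158,17),(198,166),(301,144)]]; print(np.round(S,1),np.mean([S[0],S[2]],0), np.arctan2(-(S[0]-S[1])[0],(S[0]-S[1])[1]))
print("hA",f(255,301,.08),f(255,301,.1))
for th in (1.2,1.4,1.6):
    q=proj("scene",F.apply([.0007,.086+.075*np.sin(th),.08+.075*np.cos(th)])+[.5068,-.2001,0]); print(th,(q-[150,100])*2.88+[512,0])
E
```

```text
[[-35.5 396.6  82. ]
 [-12.8 400.3  82. ]
 [  4.  318.3  82. ]
 [-19.2 313.8  82. ]] [-15.9 357.3  82. ]
len 84.01885394590498 yaw rel frame 0.19785780376257983 wid 23.33430583139357
[[-76.9 410.2  42. ]
 [-51.  284.4  42. ]
 [ 44.9 303.8  42. ]] [-16.03872495 357.02591126  42.        ] 0.20330123794518665
hA [  0.86729964 163.93194494  80.        ] [  0.87596753 177.08684044 100.        ]
1.2 [741.21252917 221.39628461]
1.4 [743.94758409 232.1736426 ]
1.6 [744.91195943 241.58274223]
```

```bash

python3 -m creep '[[1,-0.2,0,0,0,0],[1,-0.2,0,0,0,0],[1,-0.2,0,0,0,0],[1,-0.2,0,0,0,0],[0,0,0,0,0,-0.7]]' >/dev/null
python3 -m creep '[[0,0,0.5,-0.06,0,-0.7],[0,0,0.8,0,0,-0.7],[0,0,1,0,0,0],[0,0,1,0,0,0],[0,0,0,0,0,0]]' >/dev/null; python3 h.py
```

```text
t 13.65 frame xyz [-13.9 352.2 163.7] yawerr 0.2098 toolz [ 0.0126 -0.002  -0.9999] F [-1.2  0.3  0. ] M [ 0.02  0.08 -0.01] op 0.0514
```

```bash

python3 -m creep '[[0.27,-0.05,0.5,0.12,0,0.05],[0,0,1,0,0,0],[0,0,1,0,0,0],[0,0,1,0,0,0],[0,0,0,0,0,0]]' >/dev/null; python3 h.py
```

```text
t 14.15 frame xyz [-14.2 356.9  94.2] yawerr 0.2018 toolz [ 0.0021 -0.0047 -1.    ] F [-0.9 -0.4 -0.4] M [0.02 0.04 0.01] op 0.0515
```

```bash

python3 -m creep '[[0,-0.09,0.6,0,0,0],[0,0,0.5,0,0,0],[0,0,0.2,0,0,0]]' >/dev/null; python3 h.py
python3 -m creep '[[0,0,0,0,0,0],[0,0,0,0,0,0],[0,0,0,0,0,0],[0,0,0,0,0,0]]' 1 80 >/dev/null; python3 h.py
```

```text
t 14.45 frame xyz [-14.3 356.7  69.5] yawerr 0.2014 toolz [ 0.0053 -0.0043 -1.    ] F [-0.1  0.2  0. ] M [ 0.01 -0.06  0.02] op 0.0515
t 14.85 frame xyz [-14.5 356.7  69.7] yawerr 0.2014 toolz [ 0.0047 -0.0044 -1.    ] F [ 0.2  0.4 -4. ] M [ 0.04 -0.07 -0.02] op 0.0231
```

```bash

python3 -m creep '[[0,0,-0.4,0,0,0],[0,0,-0.8,0,0,0],[0,0,-1,0,0,0],[0,0,-1,0,0,0],[0,0,-1,0,0,0]]' >/dev/null; python3 h.py
python3 -m creep '[[0,0,-1,0,0,0.5],[0,0,-1,0,0,0.5],[0,0,-1,0,0,0.5],[0,0,-1,0,0,0.5],[0,0,0,0,0,0]]' >/dev/null; python3 h.py
```

```text
t 15.35 frame xyz [-18.3 356.5 153.3] yawerr 0.2012 toolz [-0.0043 -0.0057 -1.    ] F [ 1.1  0.  -5.5] M [ 0.03 -0.03  0.04] op 0.0227
t 15.85 frame xyz [-18.  357.1 241. ] yawerr -0.0062 toolz [-0.0011 -0.0052 -1.    ] F [ 0.3 -0.3 -3.7] M [ 0.03 -0.08  0.04] op 0.0229
```

```bash

python3 -m creep '[[-0.6,0.1,0,0,0.05,0],[-1,0.1,0,0,0,0],[-1,0.1,0,0,0,0],[-1,0.1,0,0,0,0],[-1,0.1,0,0,0,0]]' >/dev/null; python3 h.py
python3 -m creep '[[-1,0.1,0,0,0,0],[-1,0.1,0,0,0,0],[-1,0,0,0,0,0],[-1,0,0,0,0,0],[-1,0,0,0,0,0]]' >/dev/null; python3 h.py
python3 -m creep '[[-1,0,0,0,0,0],[-1,0,0,0,0,0],[-1,0,0,0,0,0],[-1,0,0,0,0,0],[-1,0,0,0,0,0]]' >/dev/null; python3 h.py
```

```text
t 16.35 frame xyz [ -9.9 261.8 235.8] yawerr 0.0049 toolz [-6.8e-03  6.0e-04 -1.0e+00] F [ 0.6 -0.2 -5.1] M [-0.03 -0.03 -0.04] op 0.023
t 16.85 frame xyz [ -8.4 154.6 228. ] yawerr 0.0107 toolz [-0.016   0.0019 -0.9999] F [ 0.1 -0.4 -5.3] M [-0.01 -0.09  0.03] op 0.023
t 17.35 frame xyz [-11.3  47.9 220.2] yawerr 0.0161 toolz [-0.0245  0.0051 -0.9997] F [-0.   0.3 -5.3] M [ 0.01 -0.12  0.05] op 0.0228
```

```bash

python3 -m creep '[[-0.8,0.15,0,-0.25,-0.05,0.16],[-0.8,0.15,0,0,0,0],[-0.4,0,0,0,0,0],[-0.2,0,0,0,0,0],[0,0,0,0,0,0]]' >/dev/null; python3 h.py
python3 shot.py w4
```

```text
t 17.85 frame xyz [ -8.   -1.4 214.7] yawerr 0.0006 toolz [-0.0063  0.0035 -1.    ] F [-0.1  1.1 -4.8] M [-0.03 -0.01  0.01] op 0.0227
```

View pics/w4.png

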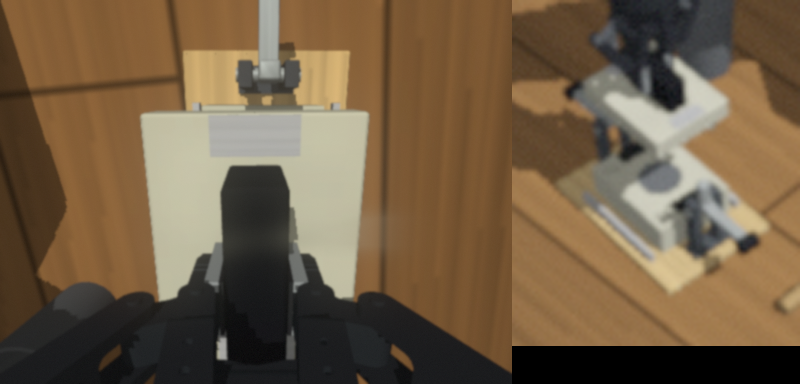

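```bash
python3 - <<'E'
from h import *
F=R.from_euler("z",np.radians(-5.1))
f=lambda u,v,z,c="w4":(F.inv().apply(ray(c,(u,v),z)-[.5068,-.2001,0])*1e3).round(1)
for p in [(142,114),(368,113),(158,296),(354,296)]: print(f(*p,.1887))
E
```

```text
[-56.4  64.  188.7]
[ 40.3  64.5 188.7]
[-56.5 -24.7 188.7]
[ 41.6 -24.3 188.7]
```

```bash

python3 -m creep '[[0.05,0.25,0.6,-0.06,-0.03,0],[0,0,1,0,0,0],[0,0,1,0,0,0],[0,0,1,0,0,0],[0,0,0,0,0,0]]' >/dev/null; python3 h.py
```

```text
t 18.45 frame xyz [ -1.1   3.8 138.4] yawerr 0.0061 toolz [ 2.4e-03  3.0e-04 -1.0e+00] F [-1.5 -0.1 -5.2] M [ 0.05  0.13 -0.  ] op 0.0231
```

```bash

python3 -m creep '[[-0.21,-0.1,0.3,0,0,0.06],[0,0,0.3,0,0,0],[0,0,0,0,0,0]]' >/dev/null; python3 h.py
```

```text
t 18.75 frame xyz [-2.500e+00  1.000e-01  1.265e+02] yawerr 0.0011 toolz [ 3.7e-03 -3.0e-04 -1.0e+00] F [-0.9  0.3 -5.6] M [0.01 0.06 0.01] op 0.0233
```

```bash

python3 -m creep '[[-0.03,-0.03,0.25,0.04,0,0],[0,0,0.2,0,0,0],[0,0,0,0,0,0]]' >/dev/null; python3 h.py
python3 -m creep '[[0,0,0.15,0,0,0],[0,0,0.15,0,0,0]]' >/dev/null; python3 h.py
```

```text
t 19.05 frame xyz [ -2.2  -1.1 118.3] yawerr 0.0009 toolz [ 0.0016 -0.0015 -1.    ] F [ 0.3 -0.6 -5.2] M [0.01 0.06 0.01] op 0.023
t 19.25 frame xyz [ -2.1  -1.5 112.7] yawerr 0.0006 toolz [ 0.0018 -0.0022 -1.    ] F [-4.  -0.5 -3.1] M [-0.    0.73 -0.19] op 0.0228
```

```bash

python3 -m creep '[[0.03,-0.05,0.1,0,0,0],[0,0,0.1,0,0,0]]' >/dev/null; python3 h.py
python3 -m creep '[[0,0,0.1,0,0,0],[0,0,0,0,0,0]]' >/dev/null; python3 h.py
```

```text
t 19.45 frame xyz [ -3.2  -0.8 108.7] yawerr 0.0006 toolz [ 0.0018 -0.0023 -1.    ] F [-3.7  2.1  5.4] M [ 0.39  1.02 -0.04] op 0.0229
t 19.65 frame xyz [ -3.2  -0.8 107.8] yawerr 0.0008 toolz [ 0.0022 -0.0028 -1.    ] F [-4.7  1.4  4.6] M [0.41 1.11 0.01] op 0.023
```

```bash

python3 -m creep '[[0,0,0,0,0,0],[0,0,0,0,0,0],[0,0,0,0,0,0]]' -0.2 20 >/dev/null; python3 h.py
python3 -m creep '[[0,0,-0.6,0,0,0],[0,0,-1,0,0,0],[0,0,-1,0,0,0],[0,0,-1,0,0,0],[0,0,-1,0,0,0]]' >/dev/null; python3 h.py
python3 -m creep '[[0,0,-1,0,0,0],[-0.4,0,-0.5,0,0,0],[-0.6,0,0,0,0,0],[0,0,0,0,0,0]]' >/dev/null; python3 h.py
python3 shot.py w5
```

```text
t 19.95 frame xyz [ -1.6  -1.5 109. ] yawerr 0.0009 toolz [ 0.0061 -0.0044 -1.    ] F [ 0.1 -0.4 -0.4] M [ 0.    0.02 -0.  ] op 0.0512
t 20.45 frame xyz [ -3.   -0.6 204.6] yawerr 0.0009 toolz [ 0.0042 -0.0029 -1.    ] F [ 0.8  0.1 -0.2] M [-0.03 -0.   -0.01] op 0.0511
t 20.85 frame xyz [ -1.5 -23.1 241.3] yawerr 0.0014 toolz [ 0.0107 -0.007  -0.9999] F [-0.2 -0.1  0.2] M [0.01 0.   0.02] op 0.0511
```

View pics/w5.png

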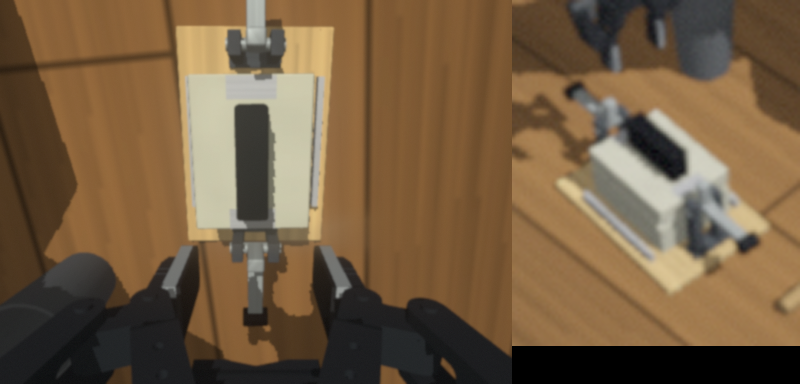

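The upper half sits square and level in the frame and both levers are still open. Next is lever_b.

```bash

python3 -m creep '[[-1,0.08,0,0.11,0.07,0],[-1,0,0,0,0,0],[-1,0,0,0,0,0],[-1,0,0,0,0,0],[-1,0,0,0,0,0]]' >/dev/null; python3 h.py
python3 -m creep '[[-1,0,0,0,0,0],[-0.8,0,0.5,0,0,0],[0,0,1,0,0,0],[0,0,1,0,0,0],[0,0,0,0,0,0]]' >/dev/null; python3 h.py
```

```text
t 21.45 frame xyz [  -1.2 -122.9  236.4] yawerr 0.005 toolz [-0.0065  0.0061 -1.    ] F [0.3 0.3 0.1] M [ 0.01 -0.02  0.02] op 0.0507
t 21.95 frame xyz [  -2.7 -167.   181.1] yawerr 0.0002 toolz [-0.0078  0.007  -0.9999] F [-0.9  0.2 -0.4] M [0.01 0.   0.01] op 0.0508
```

```bash

python3 -m creep '[[0.3,0.15,0.8,-0.05,-0.05,0],[0,0,1,0,0,0],[0,0,1,0,0,0],[0,0,0.6,0,0,0],[0,0,0,0,0,0]]' >/dev/null; python3 h.py
```

```text
t 22.45 frame xyz [   0.5 -162.6  112.7] yawerr -0.0 toolz [-0.0015  0.0011 -1.    ] F [0.6 0.6 0.9] M [-0.01  0.   -0.02] op 0.0513
```

```bash

python3 -m creep '[[0.2,0,0.7,0,0,0],[0,0,0.6,0,0,0],[0,0,0.4,0,0,0],[0,0,0,0,0,0]]' >/dev/null; python3 h.py
python3 -m creep '[[0,0,0,0,0,0],[0,0,0,0,0,0],[0,0,0,0,0,0],[0,0,0,0,0,0]]' 1 80 >/dev/null; python3 h.py
```

```text
t 22.85 frame xyz [   1.4 -159.2   78.3] yawerr 0.0001 toolz [ 5.e-04 -7.e-04 -1.e+00] F [-0.3 -0.1 -0.7] M [-0.03  0.06  0.04] op 0.051
t 23.25 frame xyz [  -0.4 -159.3   79. ] yawerr -0.0011 toolz [-3.5e-03 -9.0e-04 -1.0e+00] F [ 1.   0.4 -4.6] M [ 0.   -0.44 -0.22] op 0.0224
```

```bash

python3 -m creep '[[0,0,-0.4,0,0,0],[0.03,0,-0.4,0,0,0],[0.06,0,-0.4,0,0,0],[0.1,0,-0.4,0,0,0],[0.13,0,-0.4,0,0,0]]' >/dev/null; python3 h.py
python3 -m creep '[[0.16,0,-0.38,0,0,0],[0.19,0,-0.36,0,0,0],[0.22,0,-0.34,0,0,0],[0.25,0,-0.32,0,0,0]]' >/dev/null; python3 h.py
```

```text
t 23.75 frame xyz [  -0.5 -149.8  115.2] yawerr 0.0007 toolz [-0.0056  0.0062 -1.    ] F [  5.2   1.4 -15.8] M [-0.08 -1.22  0.  ] op 0.0225
t 24.15 frame xyz [  -0.5 -129.8  140.6] yawerr 0.0028 toolz [-0.0077  0.0132 -0.9999] F [  7.1   2.5 -20.4] M [-0.36 -1.67  0.04] op 0.0222
```

```bash

python3 -m creep '[[0.32,0,-0.18,0,0,0],[0.34,0,-0.15,0,0,0],[0.36,0,-0.12,0,0,0]]' >/dev/null; python3 h.py
python3 -m creep '[[0.38,0,-0.1,0,0,0],[0.38,0,-0.08,0,0,0]]' >/dev/null; python3 h.py
```

```text
t 24.45 frame xyz [  -0.4 -111.9  150.8] yawerr 0.0013 toolz [-0.0082  0.0065 -0.9999] F [  3.2  -6.1 -14. ] M [-1.46 -0.76 -0.05] op 0.0218
t 24.65 frame xyz [ -0.4 -98.6 155. ] yawerr -0.0002 toolz [-0.0083  0.0015 -1.    ] F [  3.7  -8.  -16.1] M [-1.68 -0.68  0.31] op 0.0214
```

```bash

python3 -m creep '[[0.3,0,-0.02,0,0,0],[0.3,0,0,0,0,0]]' >/dev/null; python3 h.py
python3 -m creep '[[0,0,0,0,0,0],[0,0,0,0,0,0],[0,0,0,0,0,0]]' -0.2 20 >/dev/null; python3 h.py
python3 -m creep '[[0,0,-1,0.03,0,0],[0,0,-1,0,0,0],[0.2,0,-1,0,0,0],[0.8,0,-0.6,0,0,0],[1,0,0,0,0,0]]' >/dev/null; python3 h.py
```

```text
t 24.85 frame xyz [ -0.4 -89.5 156.8] yawerr -0.0021 toolz [-0.0081 -0.0059 -0.9999] F [  0.7 -10.  -10.3] M [-2.36 -0.15  0.54] op 0.0213
t 25.15 frame xyz [  0.4 -89.9 160.7] yawerr -0.0016 toolz [-0.0051 -0.0084 -1.    ] F [0.2 0.4 1. ] M [ 0.07 -0.04  0.04] op 0.0512
t 25.65 frame xyz [  1.  -49.6 237.7] yawerr -0.0049 toolz [-0.0061 -0.0089 -0.9999] F [0.5 0.4 0. ] M [ 0.01 -0.    0.04] op 0.0512
```

```bash

python3 -m creep '[[1,0,0,-0.06,0.09,0],[1,0,0,0,0,0],[1,0,0,0,0,0],[1,0,0,0,0,0],[1,0,0,0,0,0]]' >/dev/null; python3 h.py
python3 -m creep '[[1,0,0,0,0,0],[1,0,0,0,0,0],[1,0,0,0,0,0],[1,0,0,0,0,0],[0.9,0,0,0,0,0]]' >/dev/null; python3 h.py
python3 -m creep '[[0,0,0.6,0,0,0],[0,0,1,0,0,0],[0,0,1,0,0,0],[0,0,1,0,0,0],[0,0,0.5,0,0,0]]' >/dev/null; python3 h.py
```

```text
t 26.15 frame xyz [  0.5  59.6 238.1] yawerr -0.0036 toolz [ 0.0017  0.0035 -1.    ] F [0.2 0.1 0.4] M [ 0.04 -0.01  0.04] op 0.0513
t 26.65 frame xyz [ -2.1 168.  237.5] yawerr -0.0004 toolz [ 6.0e-04  7.8e-03 -1.0e+00] F [0.1 0.4 0.1] M [-0.06 -0.01  0.01] op 0.0514
t 27.15 frame xyz [ -3.8 173.2 151. ] yawerr 0.0054 toolz [ 0.0016  0.0096 -1.    ] F [-0.5  0.6 -0.1] M [ 0.04 -0.02 -0.02] op 0.0514
```

```bash

python3 -m creep '[[-0.55,0.22,0.6,0,-0.08,0.05],[0,0,0.9,0,0,0],[0,0,0.6,0,0,0],[0,0,0,0,0,0]]' >/dev/null; python3 h.py
```

```text
t 27.55 frame xyz [  0.2 160.2 104.7] yawerr -0.0011 toolz [-1.e-04  6.e-04 -1.e+00] F [-0.3  0.   0.7] M [0.01 0.01 0.02] op 0.0514
```

```bash

python3 -m creep '[[0.05,0,0.6,0,0,0],[0,0,0.6,0,0,0],[0,0,0,0,0,0]]' >/dev/null; python3 h.py
python3 -m creep '[[0,0,0,0,0,0],[0,0,0,0,0,0],[0,0,0,0,0,0],[0,0,0,0,0,0]]' 1 80 >/dev/null; python3 h.py
python3 -m creep '[[0,0,-0.4,0,0,0],[-0.03,0,-0.4,0,0,0],[-0.06,0,-0.4,0,0,0],[-0.1,0,-0.4,0,0,0],[-0.13,0,-0.4,0,0,0]]' >/dev/null; python3 h.py
```

```text
t 27.85 frame xyz [  1.2 160.6  80. ] yawerr -0.0016 toolz [ 1.8e-03 -1.0e-04 -1.0e+00] F [-0.6  0.   1. ] M [ 0.05  0.   -0.  ] op 0.0516
t 28.25 frame xyz [-1.000e-01  1.607e+02  8.060e+01] yawerr -0.0009 toolz [-1.2e-03 -6.0e-04 -1.0e+00] F [ 1.8 -0.3 -5.7] M [-0.14 -0.31  0.2 ] op 0.0223
t 28.75 frame xyz [ -0.3 152.8 115.6] yawerr -0.0032 toolz [-0.0034 -0.0013 -1.    ] F [  7.7  -5.4 -19. ] M [-0.35 -1.5  -0.  ] op 0.022
```

```bash

python3 -m creep '[[-0.18,0,-0.36,0,0,0],[-0.21,0,-0.34,0,0,0],[-0.24,0,-0.32,0,0,0],[-0.27,0,-0.28,0,0,0]]' >/dev/null; python3 h.py
python3 -m creep '[[-0.34,0,-0.18,0,0,0],[-0.36,0,-0.13,0,0,0],[-0.38,0,-0.1,0,0,0],[-0.38,0,-0.06,0,0,0]]' >/dev/null; python3 h.py
```

```text
t 29.15 frame xyz [ -0.3 136.2 136.7] yawerr -0.0032 toolz [-0.0052  0.0056 -1.    ] F [  6.4   1.8 -16.1] M [ 0.67 -1.17 -0.27] op 0.0219
t 29.55 frame xyz [1.000e-01 1.166e+02 1.463e+02] yawerr 0.0045 toolz [-0.0025  0.0296 -0.9996] F [-3.7 17.2 10.4] M [4.04 0.59 0.82] op 0.0214
```

```bash

python3 -m creep '[[-0.4,0,-0.2,0,0,0],[-0.4,0,-0.15,0,0,0],[-0.4,0,-0.1,0,0,0]]' >/dev/null; python3 h.py
python3 -m creep '[[-0.4,0,-0.08,0,0,0],[-0.4,0,-0.05,0,0,0]]' >/dev/null; python3 h.py
```

```text
t 29.85 frame xyz [-1.00e-01  9.75e+01  1.53e+02] yawerr 0.0082 toolz [-0.003   0.0425 -0.9991] F [  4.2   8.9 -11.2] M [ 1.57 -1.05  0.4 ] op 0.0208
t 30.05 frame xyz [-1.000e-01  8.510e+01  1.545e+02] yawerr 0.0114 toolz [-0.0029  0.0518 -0.9987] F [ 2.2  9.1 -3.8] M [ 1.92 -0.3  -0.47] op 0.0197
```

```bash

python3 -m creep '[[-0.3,0,0,0,0,0]]' >/dev/null; python3 h.py
python3 -m creep '[[-0.3,0,0,0,0,0]]' >/dev/null; python3 h.py
python3 shot.py w6
```

```text
t 30.15 frame xyz [ -0.   80.7 154.5] yawerr 0.012 toolz [-0.0025  0.0559 -0.9984] F [0.2 9.6 3. ] M [ 2.11  0.14 -0.3 ] op 0.0195
t 30.25 frame xyz [ -0.   76.3 154.5] yawerr 0.0126 toolz [-0.0023  0.0598 -0.9982] F [-0.8 10.1  0.3] M [ 2.01  0.23 -0.28] op 0.0187
```

View pics/w6.png

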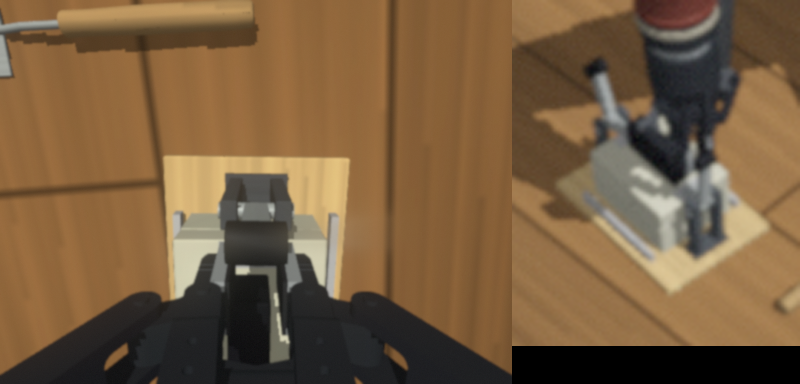

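```bash
python3 - <<'E'
from h import *
F=R.from_euler("z",np.radians(-5.1))
for z in (.15,.155): print("hA",(F.inv().apply(ray("w6",(256,243),z)-[.5068,-.2001,0])*1e3).round(1))
for n,y0,s in (("b",-.084,-1),("a",.086,1)):
  for th in (0,.1,.2,.3,.4,.5):
    q=proj("scene",F.apply([.0007,y0+s*.075*np.sin(th),.08+.075*np.cos(th)])+[.5068,-.2001,0]); print(n,th,((q-[150,100])*2.88+[512,0]).round(1))
E
```

```text
hA [  0.5  91.4 150. ]
hA [  0.5  93.3 155. ]
b 0 [602.9  74.3]
b 0.1 [598.9  71.2]
b 0.2 [595.1  68.5]
b 0.3 [591.5  66.5]
b 0.4 [588.  65.]
b 0.5 [584.9  64.1]
a 0 [698.  155.7]
a 0.1 [702.4 159.7]
a 0.2 [706.9 164.2]
a 0.3 [711.3 169.1]
a 0.4 [715.6 174.3]
a 0.5 [719.7 179.8]
```

```bash

python3 -m creep '[[0,0,0,0,0,0],[0,0,0,0,0,0],[0,0,0,0,0,0]]' -0.2 20 >/dev/null; python3 h.py
python3 -m creep '[[0,0,-0.8,0,0,0],[0,0,-1,0,0,0],[0,0,-0.6,0,-0.3,0.06],[0.6,0,0,0,-0.3,0.06],[1,0,0,0,0,0]]' >/dev/null; python3 h.py
python3 -m creep '[[0.8,0,0,0,0,0],[0,0,0,0,0,0],[0,0,0,0,0,0]]' 1 40 >/dev/null; python3 h.py
```

```text
t 30.65 frame xyz [  0.9  75.4 155.8] yawerr 0.0121 toolz [ 0.      0.058  -0.9983] F [0.3 0.4 0.3] M [-0.07  0.04 -0.02] op 0.0518
t 31.15 frame xyz [  1.9 102.3 211. ] yawerr -0.0052 toolz [ 0.0045 -0.0104 -0.9999] F [0.3 0.1 0.3] M [ 0.02  0.01 -0.04] op 0.0515
t 31.45 frame xyz [  2.9 120.3 214.6] yawerr -0.0032 toolz [ 0.0091 -0.0153 -0.9998] F [0.2 1.1 0.7] M [ 0.02  0.04 -0.03] op 0.0078
```

```bash

python3 -m creep '[[0.6,-0.1,0.2,0.08,0.12,0],[0,0,0.9,0,0,0],[0,0,0.9,0,0,0],[0,0,0.9,0,0,0],[0,0,0,0,0,0]]' >/dev/null; python3 h.py
```

```text
t 31.95 frame xyz [  1.1 132.2 155. ] yawerr -0.0063 toolz [ 9.0e-04 -2.4e-03 -1.0e+00] F [0.  0.4 0.1] M [ 0.    0.03 -0.03] op -0.0002
```

```bash

python3 -m creep '[[-0.5,0,0,0,0,0],[-0.3,0,0,0,0,0]]' >/dev/null; python3 h.py
python3 -m creep '[[-0.25,0,0,0,0,0],[-0.25,0,0,0,0,0]]' >/dev/null; python3 h.py
python3 -m creep '[[-0.25,0,0,0,0,0]]' >/dev/null; python3 h.py
```

```text
t 32.15 frame xyz [  0.9 115.7 155.9] yawerr -0.0057 toolz [ 5.0e-04 -2.2e-03 -1.0e+00] F [ 0.3  0.1 -0.5] M [ 0.05 -0.05  0.  ] op 0.0001
t 32.35 frame xyz [  1.2 105.8 157.5] yawerr -0.0059 toolz [ 0.002   0.0018 -1.    ] F [-1.2 17.2  3.5] M [3.61 0.34 0.01] op 0.0002
t 32.45 frame xyz [  1.  104.1 158. ] yawerr -0.0039 toolz [ 0.0027  0.0111 -0.9999] F [ 1.5 34.2  3.8] M [ 6.83 -0.22  0.03] op 0.0001
```

```bash

python3 -m creep '[[0.6,0,0,0,0,0],[0.6,0,0,0,0,0],[0,0,-1,0,-0.05,0],[0,0,-1,0,0,0],[0,0,-1,0,0,0]]' >/dev/null; python3 h.py
python3 -m creep '[[-1,0,-0.5,0,0,0],[-1,0,0,0,0,0],[-1,0,0,0,0,0],[-1,0,0,0,0,0],[-1,0,0,0,0,0]]' >/dev/null; python3 h.py
python3 -m creep '[[-1,0,0,0,0,0],[-1,0,0,0,0,0],[-1,0,0,0,0,0],[-1,0,0,0,0,0],[-1,0,0,0,0,0]]' >/dev/null; python3 h.py
```

```text
t 32.95 frame xyz [  0.3 128.6 219.7] yawerr -0.005 toolz [ 9.0e-04  6.5e-03 -1.0e+00] F [1.1 0.2 0.4] M [-0.   -0.01 -0.  ] op -0.0004
t 33.45 frame xyz [  2.8  26.4 237.6] yawerr -0.001 toolz [ 0.0111 -0.001  -0.9999] F [ 1.  -0.6  0.2] M [0.   0.05 0.  ] op 0.0001
t 33.95 frame xyz [  3.5 -78.7 241.4] yawerr -0.0017 toolz [ 0.0144 -0.0073 -0.9999] F [ 0.6  0.1 -0.9] M [ 0.02 -0.03 -0.02] op -0.0001
```

```bash

python3 -m creep '[[-1,0,0,0.12,0.06,0],[-1,0,0,0,0,0],[-0.8,0,0,0,0,0],[0,0,1,0,0,0],[0,0,1,0,0,0]]' >/dev/null; python3 h.py
```

```text
t 34.45 frame xyz [   5.1 -142.9  205.7] yawerr -0.0047 toolz [ 0.008  -0.0095 -0.9999] F [-0.3 -0.3 -1.8] M [0.   0.09 0.01] op 0.0002
```

```bash

python3 -m creep '[[0.1,-0.22,0.8,0.05,0.08,0],[0,0,0.9,0,0,0],[0,0,0.6,0,0,0],[0,0,0,0,0,0]]' >/dev/null; python3 h.py
python3 -m creep '[[0.5,0,0,0,0,0],[0.4,0,0,0,0,0]]' >/dev/null; python3 h.py
```

```text
t 34.85 frame xyz [   0.2 -142.1  155.9] yawerr -0.0054 toolz [ 1.4e-03 -7.0e-04 -1.0e+00] F [0.5 0.7 0.1] M [-0.02 -0.03  0.04] op -0.0002
t 35.05 frame xyz [   0.6 -124.1  157. ] yawerr -0.0065 toolz [ 0.0023 -0.0014 -1.    ] F [-0.1 -0.3 -0. ] M [0.01 0.03 0.04] op -0.0003
```

```bash

python3 -m creep '[[0.3,0,0.05,0,0,0],[0.25,0,0.05,0,0,0]]' >/dev/null; python3 h.py
python3 -m creep '[[0.25,0,0.05,0,0,0],[0.25,0,0.05,0,0,0]]' >/dev/null; python3 h.py
```

```text
t 35.25 frame xyz [   1.5 -115.1  159.1] yawerr -0.0071 toolz [ 0.0047 -0.0108 -0.9999] F [-3.6 -7.9  3.8] M [-1.56  0.86  0.05] op 0.0004
t 35.45 frame xyz [   1.8 -107.4  160.8] yawerr -0.0082 toolz [ 0.0059 -0.0203 -0.9998] F [-5.  -6.6  2.2] M [-1.34  1.03  0.05] op -0.0003
```

```bash

python3 -m creep '[[0.25,0,0.15,0,0,0]]' >/dev/null; python3 h.py
python3 -m creep '[[0.25,0,0.1,0,0,0]]' >/dev/null; python3 h.py
python3 -m creep '[[0.2,0,0.1,0,0,0]]' >/dev/null; python3 h.py
```

```text
t 35.55 frame xyz [   2.5 -103.8  160.2] yawerr -0.0088 toolz [ 0.0079 -0.0256 -0.9996] F [-0.8 -7.2  6. ] M [-1.49  0.35 -0.08] op 0.0003
t 35.65 frame xyz [   2.8 -101.8  160.6] yawerr -0.0104 toolz [ 0.0089 -0.0344 -0.9994] F [ -6.6 -25.    1.3] M [-4.79  1.57  0.02] op 0.0003
t 35.75 frame xyz [   2.8 -101.7  160.8] yawerr -0.0127 toolz [ 0.0088 -0.0446 -0.999 ] F [ -7.1 -23.6  -1.9] M [-4.71  1.43 -0.  ] op 0.0001
```

```bash

python3 -m creep '[[0.3,0,0,0,0,0]]' >/dev/null; python3 h.py
python3 -m creep '[[-0.6,0,0,0,0,0],[-0.6,0,0,0,0.2,0],[0,0,-1,0,0.2,0],[0,0,-1,0,0,0],[0,0,-1,0,0,0]]' >/dev/null; python3 h.py
python3 -m creep '[[1,0,-0.5,0,0,0],[1,0,-0.5,0,0,0],[1,0,-0.5,0,0,0],[1,0,0,0,0,0],[0.5,0,0,0,0,0]]' >/dev/null; python3 h.py
python3 shot.py w7
```

```text
t 35.85 frame xyz [   2.5 -100.5  161.7] yawerr -0.0161 toolz [ 0.008  -0.0559 -0.9984] F [ -0.9 -33.6 -22.4] M [-6.73  0.15 -0.05] op -0.0001
t 36.35 frame xyz [   1.2 -123.2  225.1] yawerr -0.015 toolz [ 0.0088 -0.0107 -0.9999] F [-0.4  0.6  0.7] M [-0.03  0.01 -0.01] op 0.0001
t 36.85 frame xyz [  3.3 -26.6 259.9] yawerr -0.015 toolz [ 0.0137 -0.0084 -0.9999] F [-0.3 -0.7  0.4] M [-0.01 -0.04 -0.01] op -0.0006
```

View pics/w7.png

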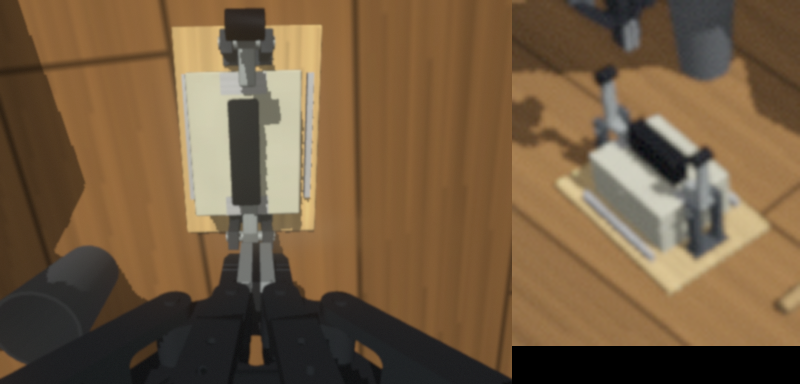

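Both levers look upright now. I'll press lever_a once more, since it was closed before lever_b had pressed its end down.

```bash

python3 -m creep '[[1,0,0,0.1,0.08,-0.1],[1,0,0,0,0,0],[1,0,0,0,0,0],[1,0,0,0,0,0],[1,0,0,0,0,0]]' >/dev/null; python3 h.py
python3 -m creep '[[1,0,0,0,0,0],[1,0,0.5,0,0,0],[0.6,0,1,0,0,0],[0,0,1,0,0,0],[0,0,0,0,0,0]]' >/dev/null; python3 h.py
```

```text
t 37.45 frame xyz [  3.4  72.9 257.2] yawerr -0.0076 toolz [ 7.e-04  1.e-04 -1.e+00] F [ 0.4 -0.2  0. ] M [-0.02  0.04 -0.01] op -0.0003
t 37.95 frame xyz [  3.6 127.5 204.5] yawerr -0.0063 toolz [-7.e-04  9.e-04 -1.e+00] F [-0.4 -0.8  0.4] M [ 0.06  0.03 -0.  ] op -0.0
```

```bash

python3 -m creep '[[0.1,-0.15,0.8,0,0,0],[0,0,0.9,0,0,0],[0,0,0.7,0,0,0],[0,0,0,0,0,0]]' >/dev/null; python3 h.py
python3 -m creep '[[-0.5,0,0,0,0,0],[-0.3,0,0.03,0,0,0]]' >/dev/null; python3 h.py
python3 -m creep '[[-0.25,0,0.05,0,0,0]]' >/dev/null; python3 h.py
python3 -m creep '[[-0.25,0,0.05,0,0,0]]' >/dev/null; python3 h.py
```

```text
t 38.35 frame xyz [  1.2 127.8 157. ] yawerr -0.008 toolz [ 4.e-04  5.e-04 -1.e+00] F [ 0.4 -0.1 -0.3] M [0.02 0.02 0.01] op 0.0004
t 38.55 frame xyz [  1.6 110.6 158. ] yawerr -0.0074 toolz [ 0.0015 -0.     -1.    ] F [-0.8 -0.1  0.7] M [ 0.01  0.01 -0.  ] op 0.0001
t 38.65 frame xyz [  2.  105.1 157.9] yawerr -0.0077 toolz [ 0.0028  0.001  -1.    ] F [-3.  20.5 12.6] M [ 3.86  0.54 -0.02] op -0.0003
t 38.75 frame xyz [  2.  103.6 158.4] yawerr -0.0056 toolz [ 0.0043  0.0106 -0.9999] F [-4.8 39.9 19.4] M [7.93 0.9  0.  ] op 0.0
```

```bash

python3 -m creep '[[0.6,0,0,0,0,0],[0.6,0,0,0,-0.1,0],[0,0,-1,0,0,0],[0,0,-1,0,0,0],[0,0,-1,0,0,0]]' >/dev/null; python3 h.py
python3 -m creep '[[1,-1,-0.5,0,0,0],[1,-1,-0.5,0,0,0],[1,-1,0,0,0,0],[1,-1,0,0,0,0],[1,-1,0,0,0,0]]' >/dev/null; python3 h.py
python3 - <<'E'
from station import bot
from h import *
F=R.from_euler("z",np.radians(-5.1))
c=bot.get_image("scene")["color"]; x0,y0,s=165,110,8
im=cv2.resize(c[y0:y0+85,x0:x0+90,::-1],None,fx=s,fy=s,interpolation=cv2.INTER_CUBIC)
def pts(cs,z):
    return np.array([(proj("scene",F.apply([x-.003,y,z])+[.5068,-.2001,0])+.5-[x0,y0])*s for x,y in cs]).astype(np.int32)
sl=[(.05,.065),(.05,-.065),(-.05,-.065),(-.05,.065)]; br=[(.012,.0425),(.012,-.0425),(-.012,-.0425),(-.012,.0425)]
for dz,col in ((0,(0,200,0)),(.008,(0,0,255))):
    cv2.polylines(im,[pts(sl,.074+dz)],True,col,1); cv2.polylines(im,[pts(br,.114+dz)],True,col,1)
cv2.imwrite("pics/s8.png",im[:600,:720])
E
```

```text
t 39.25 frame xyz [  1.2 128.7 219.6] yawerr -0.0064 toolz [ 2.1e-03 -6.0e-04 -1.0e+00] F [-0.6 -0.3 -0.3] M [-0.02 -0.04  0.03] op 0.0
t 39.75 frame xyz [-97.6 229.8 244.2] yawerr -0.0103 toolz [ 0.011  -0.0087 -0.9999] F [0.8 1.  1.4] M [ 0.04 -0.01  0.01] op -0.0
```

View pics/s8.png

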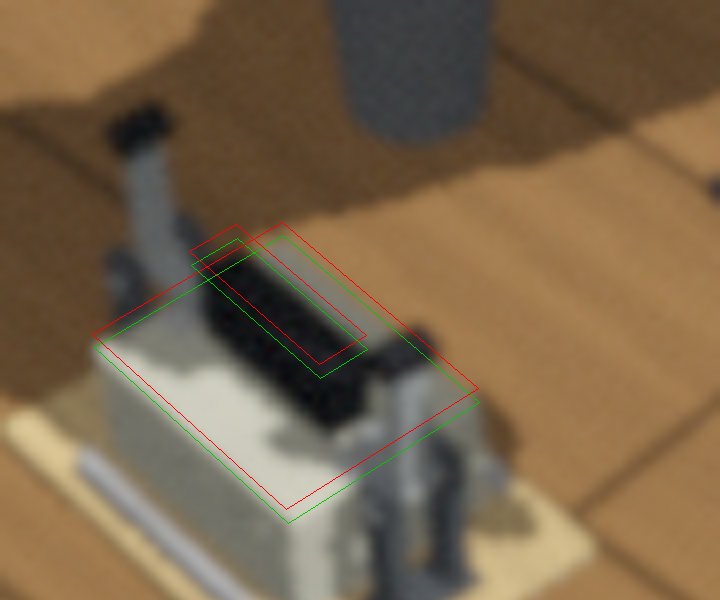

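The enlarged picture shows the slab's corners on the green "home" outline and not the red one 8 mm higher. The rollers at (140,128) and (403,352) match where a lever at angle 0 should be, which is (137,130) and (401,357). The robot is well clear, so I'm handing in.

```bash
python3 -c "
from station import bot
print(bot.hand_in())"
```

```text
the job is handed in; nothing more can be done
None
```

The mould is closed and handed in at about 40 s of the 72 s allowed. I swung both levers out to their stops and set the upper half into the sockets. I then swung both levers in until they stopped hard, and moved the arm clear.

**Last checks:**
- **Upper half:** in the final scene picture the slab lies on the predicted outline for fully home, not the one 8 mm higher for resting on the pads.
- **Levers:** both handles match angle 0 to within a pixel of the camera image. When I pressed again, lever_a moved under 2 mm while the force rose to 40 N, and lever_b did the same at about 34 N.
- **Bystanders:** I did not touch the bowl, beaker, spatula or block.

**What did not go as planned:**
- **lever_a slipped:** its handle slid in the pinch grip during closing and stopped near 0.1 rad. I finished closing both levers by pushing them from outside with the closed fingers.
- **Highest contact forces:** these were about 52 N on the wrist while holding lever_a's handle at its open stop, and 40 N sideways (44 N in total) from the closed fingers in lever_a's last press. That is above the 40 N limit for the gripper's body. I took the limit not to cover the fingers, and did not confirm that.

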